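# Sort caster sleeves on the fit gauge

### The arm

A 6-joint arm with a two-finger parallel gripper is mounted at the origin on the work surface. World frame = base frame: x ahead of the robot, y to its left, z up, the work surface at z = 0. Lengths are in m, angles in degrees, forces in N, time in s.
With the tool pointing down it reaches from about 0.3 to 0.825 m from the base axis. Payload 5.4 kg.
Tool frame: the origin (TCP) lies at the very end of the fingers, on their centre line; the grasp point (between the pads) lies 19 mm behind it; z points along the fingers, y is the line along which they close (so a half turn about z gives the same grasp; the last joint's range is limited). The gripper opens to 92 mm and grips with 3 to 60 N. Pads are 20 mm wide; open, the fingers measure 128 mm over their backs; the gripper's body (75 mm by 189 mm) begins 69 mm behind the grasp point.
Start: joints at [53.738, 9.076, 91.501, -0, 79.423, -12.038], TCP at [0.236, 0.524, 0.186] pointing down, gripper open.
Joint ranges: [-166.64, 166.64], [-54.1, 131.32], [10.49, 154.53], [-73.88, 253.88], [9.74, 151.15], [-171.62, 171.62]. Speed limits (degrees/s): [147.25, 147.25, 180, 180, 180, 180].

### API

Orientations are given as [roll, pitch, yaw] about the fixed x, y, z axes, in that order (R = Rz(yaw) Ry(pitch) Rx(roll)).
In Python, from rig import robot, vision, models gives the robot as it stands.
- The arm moves only by the tool move_arm, never from a script. Its argument "rows" is a list of rows, each a list of 7 numbers: the shift along the tool's x, y, z scaled (see below), then the turn, a rotation vector about the tool's x, y, z scaled (see below), then the opening, from 0 (shut) to 1 (fully open). In form: [[x, y, z, rx, ry, rz, grip], ...]. A call has 1 to 5 rows; each row shifts and turns the commanded pose from where the row before left it, along the tool's axes as they then stand; what a row does not reach is not made up. The controller multiplies each number of a shift by 25 mm and each number of a turn by 6 degrees. A row lasts 1/12 s, in which the tool goes at most 41.7 mm and 7.16 degrees, less where a joint would pass 70% of its speed; a pose out of reach is approached as far as the arm can. A call with a number of a shift or a turn outside -1 to 1 is refused whole. A call with a gripper value outside its range is refused whole. The fingers move at their own pace and stop on an object; "grip_force" is the grip in N (left out, the last holds). Time passes only in rows, so rows that do not move let the fingers close. It gives the time, the measured TCP pose, the force, the opening and the grip force at its end, in the units of the state.
- robot.read_state(): the state, without advancing time (a new reading comes with each control period).
- vision.get_image(name): name is "scene" or "top" or "wrist"; returns a dict with "image" (420x560x3 uint8, blue, green, red), "range_z" (420x560 float32, m along the optical axis (not along the pixel's ray), 0 where there is no reading), "fovy" (degrees; the focal length in pixels is half the picture's height over the tangent of half this angle, whatever the lens; pixels are square), "cx", "cy" (the principal point, pixels), "camera_from_world" (4x4, takes a point from world to camera coordinates). Camera axes: x right, y up, looking along -z (the intrinsics and any distortion apply to the point x, -y, -z); pixel columns grow to the right and rows downward; lengths in m; the calibration is good to about 2 mm. A picture is of the moment at which its call begins.
- robot.close_job(): hands the job in; it is judged then, once.
Trained networks look in a picture, given as the dict that the camera call returned (one of the last four; its "shot" number tells which), for a name from the list of things; names that differ only in an ending like _2 or _b are one class to them, and where a whole thing is asked for, a point or a joint stands for the part that bears it (a point fixed in the world has none). Each returns a list of dicts, best first, with "score" (0 to 1); they miss things now and then, are a little off and sometimes report something else, mostly with a low value. They report only what shows in the picture. A call takes as long as a camera call. They do not tell look-alikes from the thing itself.
- models.look_for(target, picture): "centre" ([x, y, z] in m, in world coordinates, good to about 4 mm: the middle of the surface that is visible of it).
- models.cut_out(target, picture): "region" (420x560 bool, what is visible of it).
- models.place_of(target, picture): "centre" ([x, y, z] in m, in world coordinates, good to about 4 mm: a listed point, or the origin of a listed thing).
The state is a dict: "time": time; "joint_positions": joint angles; "joint_vel": joint speeds; "effort": joint torques, N m; "tool_pos": TCP position; "orientation": TCP orientation; "ft_force": force on the tool from outside, world axes, zero at the start; "moment": the same for the moment, N m; "grip_width": finger opening in m; "gripper_force": force on a finger pad.
Only numpy, scipy, OpenCV 4.12 (cv2) and the standard library are available. Lean on these libraries where they do the work, as an engineer would, in place of code of your own. Each camera call takes 0.05 s, during which the arm holds its last target. There are 200 camera calls.

### The job

Only one of the two white square caster sleeves fits: find out which by laying a sleeve in the gauge's bay and pushing it along the track, and push the one that fits fully home over the gauge pin, up against the stop collar fully back. Then shove it right off the pin with the ejector's black tab and leave it inside the square plywood tray, and leave the sleeve that does not fit inside the round tin. Leave the jar, the mug, the spray can and the wrench where they are.

Things in the scene. Friction and masses are not known exactly. Their poses are not given: they have to be found in the camera images.
- sleeve_1: white plastic caster sleeve: square bar 32 x 32 mm, 50 mm long, with a round bore right through along its length; about 60 g. Starts lying flat on the bench. Origin: centre of its underside as it lies; x along the bore (ends alike), z up. Both sleeves look alike outside; which one fits must be found by trying, not by its name
- sleeve_2: white plastic caster sleeve: square bar 32 x 32 mm, 50 mm long, with a round bore right through along its length; about 60 g. Starts lying flat on the bench. Origin: centre of its underside as it lies; x along the bore (ends alike), z up. Both sleeves look alike outside; which one fits must be found by trying, not by its name
- sleeve_1_mid (a point): centre of the solid of sleeve_1 (16 mm above its origin)
- sleeve_2_mid (a point): centre of the solid of sleeve_2 (16 mm above its origin)
- gauge: fit gauge fixed to the bench: dark steel base plate 8 mm thick, 74 mm wide, x = -115 to 135 mm, with a straight level track on it: open loading bay, channel with a pin, end block (x = 101 to 115, top 36 mm above the bench). Origin on the bench under the mouth of the channel; x the direction in which a sleeve is pushed, y to its left, z up
- bay (a point): floor of the open loading bay, 8 mm above the bench, on the middle line, gauge x = -55 mm: the middle of a sleeve can be set down here, bore along the track. Bay: x = -100 to -30, 44 mm wide between low rails (tops 18 mm above the bench) that close in to 35 mm at x = 0
- mouth (a point): mouth of the channel (gauge x = 0), on its floor 8 mm above the bench. Channel: x = 0 to 100 mm, open on top, 35 mm wide inside, 59 mm outside, wall tops 40 mm above the bench
- pin_tip (a point): chamfered tip (gauge x = 10 mm, 24 mm above the bench) of the level steel gauge pin, 18 mm in diameter, that points from the end block towards the bay along the middle of the channel. A sleeve lying on the track lines up with it. One that does not fit is stopped by this tip, its origin near x = -13 mm
- home (a point): on the channel floor, gauge x = 21 mm: where the origin of a sleeve that fits lies when fully home over the pin. Its leading end is then against the stop collar fully back (x = 46 mm), and its trailing end (x = -4 mm) stands just out of the channel
- ejector (a joint): travel of the ejector (m): stop collar round the pin and black tab slide together. 0: fully back (collar face at gauge x = 46 mm); grows to 0.042 as it is pushed towards the bay, shoving a sleeve off the pin. Stays where left (2 N to move). May start part way; a sleeve pushed against the collar drives it back
- ejector_tab (a point): black upright tab of the ejector, 8 mm thick along the track, 26 mm wide, 35 to 77 mm above the bench. Point: on the face away from the bay, on the middle line, 66 mm above the bench (gauge x = 89 mm when fully back). Push here towards the bay to eject, fingers passing over the channel walls and end block
- tray: square plywood tray for sleeves that fit, 140 x 140 mm outside, 36 mm high, walls and floor 5 mm. Origin: centre of its underside. Fixed
- tin: round open steel tin for sleeves that do not fit, 140 mm in diameter, 36 mm high, wall and floor 4 mm. Origin: centre of its underside. Fixed
- jar: amber glass jar with a steel cap, 52 mm in diameter, 65 mm high, standing on the bench between the sleeves; bystander. Origin: centre of its underside
- mug: white mug, 76 mm in diameter with a handle at its +y side, 85 mm high; bystander. Origin: centre of its underside
- can: spray can, 56 mm in diameter, 150 mm high, standing beyond the tray or tin on the right; bystander. Origin: centre of its underside
- wrench: steel wrench 160 mm long lying on the bench beyond the gauge; bystander. Origin: underside, midway
Mind the look-alikes: they are no part of the job. Leave any blue, green or orange look-alike of the sleeve_2 alone.

How it is judged:
By the outcome, as a careful person would: the job done as asked, in the order asked, and still so for the second after the job is handed in, with the robot touching nothing.
It also fails if it takes over 72 s, if anything falls off the work surface, if the arm or the gripper's body presses on something with over 40 N, if the wrist force passes 120 N, or if a joint passes its speed limit or range.

## Working session

There is one attempt and no reset: what is moved stays moved. The work goes in short steps, Python scripts to look and compute and a tool call to move; the robot and the scene stay as the last step left them, time stands still between calls to the robot, and variables do not carry over. Pictures are saved under pics/ and viewed, at most 10 in all, crops included, and the job is handed in when it is done.

Besides the shell and the picture viewer there is one more tool, called after "Emit:" as a command line: name --pt "numbers of a row" for each row, then --argument value for the rest. move_arm: Moves the arm, as the interface text tells. Its arguments: {"type":"object","properties":{"rows":{"type":"array","items":{"type":"array","items":{"type":"number"}}},"grip_force":{"type":"number"}},"required":["rows"]}

```bash
ls; mkdir -p pics; cat > h.py <<'E'
import numpy as np, cv2
from rig import robot, vision, models
def pts(p):
    im=p["image"];h,w=im.shape[:2];f=h/2/np.tan(np.radians(p["fovy"])/2)
    v,u=np.mgrid[0:h,0:w];z=p["range_z"]
    c=np.stack([(u-p["cx"])*z/f,-(v-p["cy"])*z/f,-z,np.ones_like(z)],-1)
    return (c@np.linalg.inv(p["camera_from_world"]).T)[...,:3]
def px(p,X):
    c=p["camera_from_world"]@np.append(X,1);f=p["image"].shape[0]/2/np.tan(np.radians(p["fovy"])/2)
    return np.round([p["cx"]+f*c[0]/-c[2],p["cy"]-f*c[1]/-c[2]])
E
python3 - <<'E'
from h import *
np.set_printoptions(precision=4,suppress=True)
s=robot.read_state();print(s)
for n in ["top","scene"]:
    p=vision.get_image(n);cv2.imwrite(f"pics/{n}0.png",p["image"]);print(n,p["fovy"],p["cx"],p["cy"],[k for k in p]);print(p["camera_from_world"])
    for t in ["sleeve_1","bay","mouth","pin_tip","home","ejector_tab","tray","tin","jar","mug","can","wrench","gauge"]:
        for d in models.place_of(t,p)[:5]: print(t,round(d["score"],2),np.array(d["centre"]),px(p,d["centre"]))
E
```

```text
pics
{'time': 0.0, 'joint_positions': array([ 53.7384,   9.1104,  91.5688,   0.0006,  79.4246, -12.0374]), 'joint_vel': array([-0.0126, -0.0267,  0.004 ,  0.005 , -0.0032, -0.0581]), 'effort': array([  0.0004, -38.5575, -32.2106,   0.0701,   0.0378,  -0.0001]), 'tool_pos': array([0.2355, 0.5238, 0.1854]), 'orientation': array([-179.8985,   -0.0223,  155.7757]), 'ft_force': array([-0.5149,  0.3187, -0.5078]), 'moment': array([ 0.0742, -0.0441,  0.0119]), 'gripper_force': 0.0, 'grip_width': 0.0922030175719431}
top 46.883201711086144 281.2232794705246 210.37709660168815 ['image', 'range_z', 'fovy', 'cx', 'cy', 'camera_from_world', 'shot']
[[-0.1019 -0.9948  0.0046  0.0417]
 [ 0.9699 -0.0983  0.2226 -0.563 ]
 [-0.221   0.0271  0.9749 -1.1848]
 [ 0.      0.      0.      1.    ]]
sleeve_1 0.8 [ 0.4132  0.1949 -0.0037] [207. 280.]
sleeve_1 0.66 [ 0.4719 -0.0897  0.002 ] [312. 246.]
sleeve_1 0.56 [ 0.3458  0.0139 -0.0047] [278. 298.]
bay 0.87 [ 0.626  -0.0403  0.0025] [288. 193.]
mouth 0.98 [0.6395 0.0145 0.0065] [267. 189.]
mouth 0.46 [0.4455 0.1002 0.0161] [242. 263.]
pin_tip 0.88 [0.6452 
[... 1393 characters left out ...]
pin_tip 0.2 [0.6391 0.0107 0.0015] [255. 246.]
home 0.6 [0.6447 0.0253 0.0115] [258. 247.]
ejector_tab 0.86 [0.6602 0.0843 0.0667] [274. 240.]
tray 0.81 [ 0.526  -0.3387 -0.001 ] [193. 180.]
tin 0.63 [0.5433 0.2875 0.0024] [393. 279.]
tin 0.32 [0.6438 0.0191 0.0225] [256. 241.]
tin 0.26 [ 0.7285 -0.2781 -0.0013] [143. 218.]
jar 0.94 [ 0.4426  0.0087 -0.0014] [308. 210.]
mug 0.67 [ 0.6393  0.0118 -0.0022] [255. 248.]
mug 0.64 [ 0.745  0.239 -0.007] [310. 333.]
can 0.74 [ 0.7271 -0.2783 -0.0019] [144. 217.]
can 0.64 [0.6582 0.0837 0.0642] [274. 240.]
can 0.24 [ 0.4712 -0.0901  0.    ] [271. 201.]
wrench 0.95 [ 0.7925 -0.0997 -0.0021] [166. 261.]
gauge 0.93 [ 0.6405  0.0067 -0.0028] [253. 248.]
```

```bash
python3 - <<'E'
import cv2,numpy as np
a=cv2.imread("pics/top0.png");cv2.imwrite("pics/top0b.png",cv2.resize(a[120:330,120:440],(800,525),interpolation=cv2.INTER_CUBIC))
E
```

```text
(no output)
```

View pics/scene0.png

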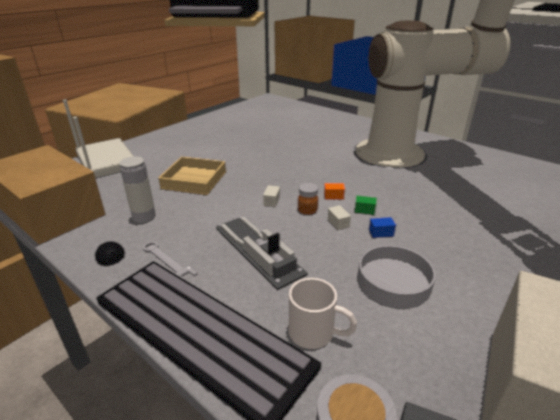

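View pics/top0b.png

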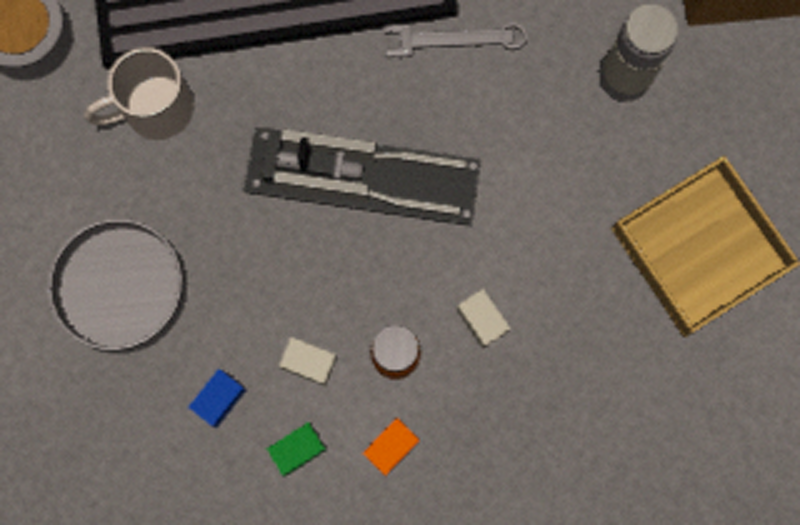

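The top view shows the jar at full-picture pixel (278,261), the gauge running with x to the left around (265,190), the tray at (400,218) and the tin at (167,234). Things that could be taken for a sleeve:

| Candidate | Pixel in top view | Wanted? |
|---|---|---|
| White | (243,264) | yes |
| White | (314,247) | yes |
| Blue | (207,279) | no |
| Green | (239,299) | no |
| Orange | (276,298) | no |

I choose the two white ones, one on each side of the jar. The crop confirms this.

```bash
cat >> h.py <<'E'
def rect(P,m):
    q=P[m][:,:2].astype(np.float32); (c,s,a)=cv2.minAreaRect(q*1000)
    b=cv2.boxPoints((c,s,a));e=[b[1]-b[0],b[2]-b[1]];L=max(e,key=np.linalg.norm)
    return np.array(c)/1000,sorted(s),np.degrees(np.arctan2(L[1],L[0])),len(q)
def sleeve(p,X,r=.045,zr=(.022,.04)):
    P=pts(p);im=p["image"].astype(int);sat=im.max(2)-im.min(2)
    m=(np.hypot(P[...,0]-X[0],P[...,1]-X[1])<r)&(P[...,2]>zr[0])&(P[...,2]<zr[1])&(sat<70)
    return rect(P,m),np.median(P[m][:,2])
E
python3 - <<'E'
from h import *
np.set_printoptions(precision=4,suppress=True)
for n in ["top","scene"]:
    p=vision.get_image(n);P=pts(p)
    print(n)
    for X in [(.442,.096),(.471,-.09)]: print(sleeve(p,X))
    x,y,z=P[...,0],P[...,1],P[...,2]
    g=(abs(x-.645)<.08)&(y>-.13)&(y<.17)
    for lo,hi in [(.005,.022),(.03,.045),(.05,.085)]:
        m=g&(z>lo)&(z<hi); print(lo,rect(P,m),P[m].min(0),P[m].max(0))
    m=g&(z>.004)&(z<.1);print("all",rect(P,m))
    for t,zz in [("tray",.036),("tin",.036)]:
        d=models.cut_out(t,p)[0];m=d["region"]&(z>.03)&(z<.04);print(t,d["score"],rect(P,m))
E
```

```text
top
((array([0.4413, 0.0965]), [32.11905288696289, 50.04636764526367], np.float32(62.832737), 246), np.float64(0.03099539074407842))
((array([ 0.4673, -0.0894]), [31.946290969848633, 49.725181579589844], np.float32(27.675156), 242), np.float64(0.031089659334585074))
0.005 (array([0.6458, 0.0151]), [155.6392822265625, 288.393310546875], np.float32(-89.778046), 1333) [ 0.5676 -0.1291  0.005 ] [0.7235 0.1595 0.022 ]
0.03 (array([0.6508, 0.0676]), [61.326812744140625, 115.01651000976562], np.float32(74.80325), 627) [0.6063 0.0069 0.03  ] [0.6893 0.1269 0.0447]
0.05 (array([0.6535, 0.0804]), [8.403247833251953, 25.751394271850586], np.float32(-14.304908), 45) [0.6405 0.0741 0.0525] [0.6665 0.0862 0.0804]
all (array([0.6456, 0.0207]), [156.72103881835938, 299.4046325683594], np.float32(-89.422295), 2329)
tray 0.78 (array([ 0.5212, -0.3337]), [139.47840881347656, 139.75584411621094], np.float32(25.60789), 339)
tin 0.96 (array([0.5408, 0.29  ]), [137.41049194335938, 139.00869750976562], np.float32(39.841927), 271)
scene
((array([0.4444, 0.0978]), [33.873023986816406, 52.21642303466797], np.f
[... 235 characters left out ...]
25, 251.02496337890625], np.float32(75.796585), 1601) [ 0.5763 -0.1055  0.005 ] [0.7078 0.1512 0.022 ]
0.03 (array([0.6545, 0.0686]), [60.39249038696289, 117.68001556396484], np.float32(76.00436), 790) [0.612  0.0075 0.03  ] [0.6943 0.1296 0.045 ]
0.05 (array([0.6583, 0.0818]), [8.855809211730957, 26.04674530029297], np.float32(-12.417447), 152) [0.6458 0.0757 0.0501] [0.671  0.0883 0.077 ]
all (array([0.6424, 0.0224]), [75.0244140625, 251.02496337890625], np.float32(75.796585), 2889)
tray 0.66 (array([ 0.5253, -0.3327]), [142.25518798828125, 143.67633056640625], np.float32(25.87991), 311)
tin 0.6 (array([0.545 , 0.2916]), [136.65687561035156, 139.7383575439453], np.float32(-7.3593936), 544)
```

Emit:
move_arm --pt "0 0 0.16 0 0 1 0.65" --pt "0 0 0.16 0 0 1 0.65" --pt "0 0 0.16 0 0 1 0.65" --pt "0 0 0.16 0 0 1 0.65" --pt "0 0 0.16 0 0 1 0.65"

```text
time: 2.12
tool_pos: [0.2359, 0.5244, 0.1661]
orientation: [180.0, -0.0, 125.5]
ft_force: [0.4, -0.6, 0.4]
grip_width: 0.0611
gripper_force: 0.0
```

Emit:
move_arm --pt "0 0 0.16 0 0 1 0.65" --pt "0 0 0.16 0 0 1 0.65" --pt "0 0 0.16 0 0 1 0.65" --pt "0 0 0.16 0 0 1 0.65" --pt "0 0 0.16 0 0 1 0.65"

```text
time: 2.53
tool_pos: [0.236, 0.5243, 0.1461]
orientation: [180.0, 0.0, 95.5]
ft_force: [0.1, -0.0, 0.0]
grip_width: 0.0602
gripper_force: 0.0
```

Emit:
move_arm --pt "0 0 0.16 0 0 1 0.65" --pt "0 0 0.16 0 0 1 0.65" --pt "0 0 0.16 0 0 1 0.65" --pt "0 0 0.16 0 0 1 0.65" --pt "0 0 0.16 0 0 1 0.65"

```text
time: 2.95
tool_pos: [0.2359, 0.5244, 0.1261]
orientation: [180.0, -0.0, 65.5]
ft_force: [1.2, -0.4, -0.4]
grip_width: 0.0598
gripper_force: 0.0
```

Emit:
move_arm --pt "0 0 0 0 0 0.58 0.65" --pt "-0.7 0.96 0 0 0 0 0.65" --pt "-0.7 0.96 0 0 0 0 0.65" --pt "-0.7 0.96 0 0 0 0 0.65" --pt "-0.7 0.96 0 0 0 0 0.65"

```text
time: 3.37
tool_pos: [0.2887, 0.4167, 0.1263]
orientation: [180.0, -0.0, 62.3]
ft_force: [0.1, -0.3, 0.7]
grip_width: 0.06
gripper_force: 0.0
```

Emit:
move_arm --pt "-0.7 0.96 0 0 0 0 0.65" --pt "-0.7 0.96 0 0 0 0 0.65" --pt "-0.7 0.96 0 0 0 0 0.65" --pt "-0.7 0.96 0 0 0 0 0.65" --pt "-0.7 0.96 0 0 0 0 0.65"

```text
time: 3.78
tool_pos: [0.3544, 0.2832, 0.1265]
orientation: [180.0, -0.0, 62.3]
ft_force: [1.2, -0.3, 0.3]
grip_width: 0.0596
gripper_force: 0.0
```

Emit:
move_arm --pt "-0.7 0.96 0 0 0 0 0.65" --pt "-0.7 0.96 0 0 0 0 0.65" --pt "-0.7 0.96 0 0 0 0 0.65" --pt "-0.7 0.96 0 0 0 0 0.65" --pt "-0.7 0.96 0 0 0 0 0.65"

```text
time: 4.2
tool_pos: [0.4201, 0.1499, 0.1266]
orientation: [180.0, -0.0, 62.3]
ft_force: [-0.1, 0.2, 0.7]
grip_width: 0.0597
gripper_force: 0.0
```

Emit:
move_arm --pt "-0.7 0.96 0 0 0 0 0.65" --pt "-0.7 0.96 0 0 0 0 0.65" --pt "0 0 0 0 0 0 0.65"

```text
time: 4.45
tool_pos: [0.4479, 0.0941, 0.1269]
orientation: [179.8, 0.0, 62.0]
ft_force: [0.1, -0.2, 0.6]
grip_width: 0.0594
gripper_force: 0.0
```

```bash
cat >> h.py <<'E'
def go(X,yaw):
    s=robot.read_state();t=s["tool_pos"];y=s["orientation"][2];a=np.radians(y)
    d=np.array(X)-t;print("at",t.round(4),y.round(2),"units x,y,z",np.round([(d[0]*np.cos(a)+d[1]*np.sin(a))/.025,(d[0]*np.sin(a)-d[1]*np.cos(a))/.025,-d[2]/.025],2),"rz",round(((y-yaw+180)%360-180)/6,2),"t",s["time"])
E
python3 - <<'E'
from h import *
np.set_printoptions(precision=4,suppress=True)
p=vision.get_image("wrist");cv2.imwrite("pics/w1.png",p["image"])
r=sleeve(p,(.443,.097));print(r)
go([*r[0][0],.014],r[0][2])
E
```

```text
((array([0.4437, 0.0982]), [32.00229263305664, 50.478214263916016], np.float32(62.82586), 2102), np.float64(0.03200000591934374))
at [0.4467 0.0961 0.1266] 62.07 units x,y,z [ 0.02 -0.15  4.5 ] rz -0.13 t 4.5
```

View pics/w1.png

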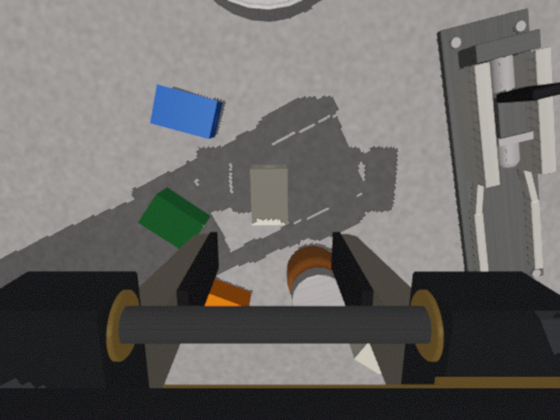

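Emit:
move_arm --pt "0 -0.15 0.9 0 0 -0.13 0.65" --pt "0 0 0.9 0 0 0 0.65" --pt "0 0 0.9 0 0 0 0.65" --pt "0 0 0.9 0 0 0 0.65" --pt "0 0 0.9 0 0 0 0.65"

```text
time: 4.92
tool_pos: [0.4419, 0.1008, 0.0129]
orientation: [-180.0, -0.0, 63.1]
ft_force: [0.5, -0.1, -0.4]
grip_width: 0.0598
gripper_force: 0.0
```

Emit:
move_arm --pt "0 0 0 0 0 0 0.2" --pt "0 0 0 0 0 0 0.2" --pt "0 0 0 0 0 0 0.2" --pt "0 0 0 0 0 0 0.2" --pt "0 0 0 0 0 0 0.2" --grip_force 15

```text
time: 5.33
tool_pos: [0.4438, 0.0998, 0.0154]
orientation: [179.8, -0.1, 63.1]
ft_force: [0.1, -0.3, 0.6]
grip_width: 0.0286
gripper_force: 0.0
```

```bash
python3 - <<'E'
from h import *
np.set_printoptions(precision=4,suppress=True)
s=robot.read_state();print(s["grip_width"],s["gripper_force"],s["tool_pos"])
p=vision.get_image("wrist");cv2.imwrite("pics/w2.png",p["image"])
p=vision.get_image("scene");print(sleeve(p,(.443,.097),.05)); c=cv2.resize(p["image"][150:270,260:420],(640,480));
cv2.imwrite("pics/s2.png",np.hstack([c]))
E
```

```text
0.028631743014089717 0.0 [0.4438 0.0998 0.0154]
((array([0.4451, 0.0991]), [33.538761138916016, 53.24434280395508], np.float32(61.834286), 205), np.float64(0.03014415242992452))
```

View pics/w2.png

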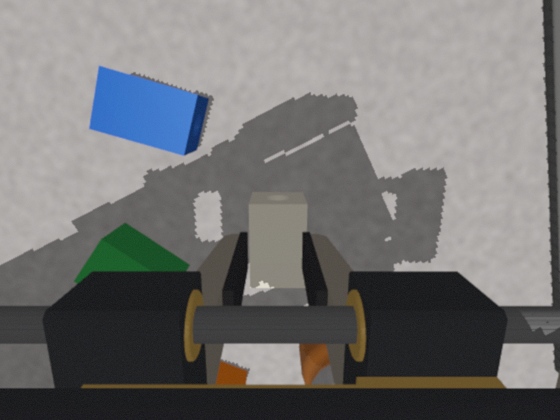

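The wrist view shows the white sleeve between the finger pads at (278,240), with the fingers nearly touching both sides. I'll squeeze further and check.

Emit:
move_arm --pt "0 0 0 0 0 0 0" --pt "0 0 0 0 0 0 0" --pt "0 0 0 0 0 0 0" --grip_force 20

```text
time: 5.68
tool_pos: [0.4425, 0.0996, 0.0139]
orientation: [180.0, -0.0, 63.1]
ft_force: [0.1, -0.6, -0.6]
grip_width: 0.001
gripper_force: 0.0
```

```bash
python3 - <<'E'
from h import *
np.set_printoptions(precision=4,suppress=True)
s=robot.read_state();print(s["grip_width"],s["tool_pos"])
p=vision.get_image("scene");print(px(p,s["tool_pos"]),sleeve(p,(.443,.097),.06)); a=cv2.resize(p["image"][150:270,270:430],(400,300))
p=vision.get_image("wrist");print(px(p,s["tool_pos"]),px(p,s["tool_pos"]+[0,0,.019]),sleeve(p,(.443,.097),.06));b=cv2.resize(p["image"],(400,300))
cv2.imwrite("pics/s3.png",np.hstack([a,b]))
E
```

```text
0.0009749394086843972 [0.4425 0.0996 0.0139]
[340. 218.] ((array([0.4444, 0.0976]), [34.39575958251953, 52.40732955932617], np.float32(62.74374), 206), np.float64(0.03013431035977715))
[276. 235.] [276. 246.] ((array([0.4492, 0.1084]), [27.372907638549805, 31.96800994873047], np.float32(-26.850483), 2092), np.float64(0.03191507567481494))
```

View pics/s3.png

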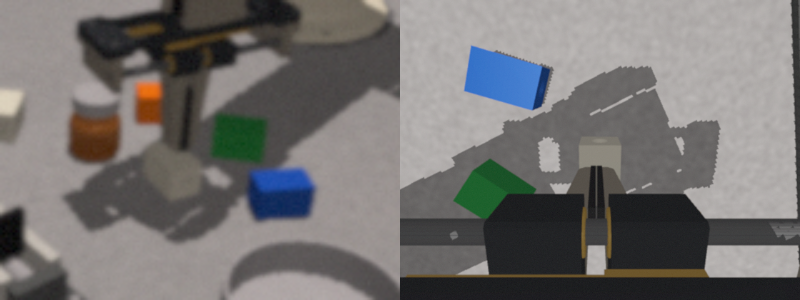

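```bash
python3 - <<'E'
from h import *
np.set_printoptions(precision=3,suppress=True)
for n in ["scene","wrist","top"]:
    p=vision.get_image(n);P=pts(p)
    m=(np.hypot(P[...,0]-.4435,P[...,1]-.099)<.04)&(P[...,2]>.008)&(P[...,2]<.16)
    z=P[m][:,2];print(n,np.histogram(z,bins=np.arange(0,.17,.008)))
    m&=(P[...,2]>.036)&(P[...,2]<.07)
    if m.any(): print(P[m].min(0),P[m].max(0),P[m].mean(0))
E
```

```text
scene (array([  0,  68,  65, 173,  12,  24,  41,  44,  44,  48,  46,  54,  60,
        64,  54,  16,  36,  80, 108, 150,   0]), array([0.   , 0.008, 0.016, 0.024, 0.032, 0.04 , 0.048, 0.056, 0.064,
       0.072, 0.08 , 0.088, 0.096, 0.104, 0.112, 0.12 , 0.128, 0.136,
       0.144, 0.152, 0.16 , 0.168]))
[0.433 0.087 0.039] [0.46  0.115 0.07 ] [0.449 0.105 0.057]
wrist (array([    0,   211,   118,  1147,   919,   154,   272,   328,   485,
         495,   598,   392,   335,   447,    48,    91,   274,  2832,
        5575, 20132,     0]), array([0.   , 0.008, 0.016, 0.024, 0.032, 0.04 , 0.048, 0.056, 0.064,
       0.072, 0.08 , 0.088, 0.096, 0.104, 0.112, 0.12 , 0.128, 0.136,
       0.144, 0.152, 0.16 , 0.168]))
[0.434 0.096 0.042] [0.46  0.117 0.07 ] [0.447 0.11  0.058]
top (array([ 0,  1,  0,  6,  1,  0,  0,  0,  0,  0,  0,  0,  0,  0,  0,  0,  0,
        2,  6, 12,  0]), array([0.   , 0.008, 0.016, 0.024, 0.032, 0.04 , 0.048, 0.056, 0.064,
       0.072, 0.08 , 0.088, 0.096, 0.104, 0.112, 0.12 , 0.128, 0.136,
       0.144, 0.152, 0.16 , 0.168]))
```

The cameras show the real fingertips at z≈0.040, above the sleeve top, although the pose reads 0.014. I'll open the fingers and measure where they really are in the tool frame.

Emit:
move_arm --pt "0 0 0 0 0 0 0.65" --pt "0 0 0 0 0 0 0.65" --pt "0 0 0 0 0 0 0.65" --pt "0 0 0 0 0 0 0.65" --pt "0 0 0 0 0 0 0.65"

```text
time: 6.35
tool_pos: [0.4424, 0.0997, 0.0138]
orientation: [180.0, 0.0, 63.1]
ft_force: [-0.5, -0.0, -0.3]
grip_width: 0.0317
gripper_force: 0.0
```

```bash
cat >> h.py <<'E'
def fingers(n):
    s=robot.read_state();p=vision.get_image(n);P=pts(p);a=np.radians(s["orientation"][2]);d=P-s["tool_pos"]
    tx=d[...,0]*np.cos(a)+d[...,1]*np.sin(a);ty=d[...,0]*np.sin(a)-d[...,1]*np.cos(a);tz=-d[...,2]
    m=(abs(ty)<.08)&(abs(tx)<.05)&(P[...,2]>.036)&(tz>-.08)&(p["range_z"]>0)
    for sg in (1,-1):
        k=m&(ty*sg>.01)
        if k.sum()>10: print(n,sg,k.sum(),"tx",np.percentile(tx[k],[1,50,99]).round(4),"ty",np.percentile(ty[k],[1,50,99]).round(4),"tz",np.percentile(tz[k],[1,50,99]).round(4))
E
python3 - <<'E'
from h import *
s=robot.read_state();print(s["tool_pos"],s["grip_width"])
for n in ["scene","wrist"]: fingers(n)
E
```

```text
[0.44243406 0.09965145 0.01380981] 0.031721601810756145
scene 1 183 tx [-0.0083  0.0093  0.0127] ty [0.0156 0.0271 0.0325] tz [-0.0795 -0.0569 -0.0281]
scene -1 203 tx [-0.009   0.0085  0.0127] ty [-0.0308 -0.0177 -0.0145] tz [-0.0793 -0.0561 -0.0281]
wrist 1 1921 tx [-0.0078  0.0112  0.0123] ty [0.017  0.021  0.0321] tz [-0.0796 -0.0614 -0.0296]
wrist -1 1903 tx [-0.0079  0.0112  0.0122] ty [-0.0336 -0.0224 -0.0185] tz [-0.0798 -0.0612 -0.0298]
```

Emit:
move_arm --pt "0 0 0 0 0 0 0.65" --pt "0 0 0 0 0 0 0.65" --pt "0 0 0 0 0 0 0.65" --pt "0 0 0.5 0 0 0 0.65" --pt "0 0 0.5 0 0 0 0.65"

```text
time: 6.87
tool_pos: [0.4435, 0.0996, -0.0107]
orientation: [179.9, -0.1, 63.1]
ft_force: [-0.3, 0.9, 0.2]
grip_width: 0.0597
gripper_force: 0.0
```

Emit:
move_arm --pt "0 0 0 0 0 0 0.2" --pt "0 0 0 0 0 0 0.2" --pt "0 0 0 0 0 0 0.2" --pt "0 0 0 0 0 0 0.2" --pt "0 0 0 0 0 0 0.2" --grip_force 20

```text
time: 7.28
tool_pos: [0.4433, 0.0996, -0.0104]
orientation: [179.9, -0.0, 63.1]
ft_force: [0.1, -0.4, 1.9]
grip_width: 0.0313
gripper_force: 20.0
```

Emit:
move_arm --pt "0 0 -0.87 0 0 -0.7 0.2" --pt "0 0 -0.87 0 0 -0.7 0.2" --pt "0 0 -0.87 0 0 -0.7 0.2" --pt "-0.4 0.93 0 0 0 0 0.2" --pt "-0.4 0.93 0 0 0 0 0.2"

```text
time: 7.7
tool_pos: [0.4842, 0.0689, 0.0563]
orientation: [179.8, -0.0, 75.8]
ft_force: [0.2, 0.0, -0.0]
grip_width: 0.0321
gripper_force: 20.0
```

Emit:
move_arm --pt "-0.4 0.93 0 0 0 0 0.2" --pt "-0.4 0.93 0 0 0 0 0.2" --pt "-0.4 0.93 0 0 0 0 0.2" --pt "-0.4 0.93 0 0 0 0 0.2" --pt "-0.4 0.93 0 0 0 0 0.2"

```text
time: 8.12
tool_pos: [0.5838, -0.0093, 0.0543]
orientation: [180.0, -0.0, 75.7]
ft_force: [-0.6, 0.0, -0.2]
grip_width: 0.0314
gripper_force: 20.0
```

Emit:
move_arm --pt "-0.4 0.93 0 0 0 0 0.2" --pt "-0.4 0.93 0 0 0 0 0.2" --pt "0 0 0 0 0 0 0.2"

```text
time: 8.37
tool_pos: [0.6262, -0.0425, 0.0548]
orientation: [179.8, 0.0, 75.5]
ft_force: [0.5, 0.1, -1.2]
grip_width: 0.0319
gripper_force: 20.0
```

```bash
python3 - <<'E'
from h import *
np.set_printoptions(precision=4,suppress=True)
s=robot.read_state();print(s["tool_pos"],s["orientation"],s["gripper_force"])
p=vision.get_image("wrist");cv2.imwrite("pics/w4.png",p["image"]);P=pts(p);np.save("P4.npy",P)
x,y,z=P[...,0],P[...,1],P[...,2]
g=(abs(x-.645)<.06)&(y>-.13)&(y<.2)
m=g&(z>.03)&(z<.043)&(y>.01);print(m.sum(),rect(P,m))
m=g&(z>.05)&(z<.085)&(y>.02)&(y<.12);print(m.sum(),rect(P,m),P[m].max(0))
for t in ["mouth","bay","pin_tip","ejector_tab"]: print(t,[(round(d["score"],2),np.array(d["centre"])) for d in models.place_of(t,p)[:1]])
fingers("wrist")
E
```

```text
[ 0.6262 -0.0425  0.0548] [179.7725   0.0451  75.5359] 19.999731704592705
9280 (array([0.6489, 0.0512]), [59.23957443237305, 77.63655853271484], np.float32(75.63864), 9280)
593 (array([0.6559, 0.0786]), [2.3144402503967285, 25.792316436767578], np.float32(-15.088893), 593) [0.6686 0.0831 0.0701]
mouth [(0.8, array([0.6377, 0.013 , 0.0074]))]
bay [(0.6, array([ 0.6295, -0.0416,  0.0092]))]
pin_tip [(0.71, array([0.6386, 0.0243, 0.0219]))]
ejector_tab []
wrist 1 2915 tx [-0.0215  0.0113  0.0242] ty [0.0102 0.0156 0.0302] tz [-0.0793 -0.0455 -0.0179]
wrist -1 3102 tx [-0.0216  0.0113  0.0241] ty [-0.0307 -0.0162 -0.0102] tz [-0.0795 -0.0435 -0.0167]
```

View pics/w4.png

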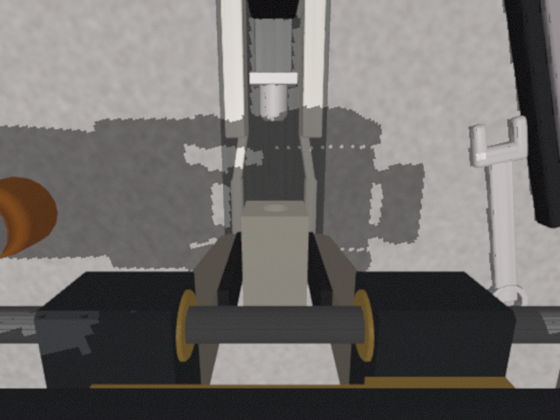

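Emit:
move_arm --pt "0 -0.05 0.75 0 0 0 0.2" --pt "0 0 0.75 0 0 0 0.2" --pt "0 0 0.7 0 0 0 0.2" --pt "0 0 0 0 0 0 0.2"

```text
time: 9.0
tool_pos: [0.6204, -0.0382, -0.003]
orientation: [-179.9, -0.0, 75.7]
ft_force: [2.1, 0.2, -1.1]
grip_width: 0.0317
gripper_force: 20.0
```

Emit:
move_arm --pt "0 0 0 0 0 0 0.5" --pt "0 0 0 0 0 0 0.5" --pt "0 0 0 0 0 0 0.5" --pt "-0.85 0 0 0 0 0 0.5" --pt "-0.85 0 0 0 0 0 0.5"

```text
time: 9.42
tool_pos: [0.6115, -0.0798, -0.0]
orientation: [179.9, 0.0, 75.8]
ft_force: [-0.4, -0.3, -0.3]
grip_width: 0.0458
gripper_force: 0.0
```

Emit:
move_arm --pt "0 0 0 0 0 0 0.1" --pt "0 0 0 0 0 0 0.1" --pt "0 0 0 0 0 0 0.1" --pt "0 0 0 0 0 0 0.1" --pt "0 0 0 0 0 0 0.1"

```text
time: 9.83
tool_pos: [0.6113, -0.0793, -0.0008]
orientation: [180.0, -0.0, 75.7]
ft_force: [-0.8, -0.2, -1.3]
grip_width: 0.0145
gripper_force: 0.0
```

```bash
cat >> h.py <<'E'
M=np.array([.6393,.0136]);A=np.radians(75.64);U=np.array([np.cos(A),np.sin(A)]);N=np.array([-U[1],U[0]])
def gz(q): d=np.asarray(q)[:2]-M;return (np.array([d@U,d@N])*1000).round(1)
def where(c="wrist"):
    s=robot.read_state();print("tool gauge",gz(s["tool_pos"]),s["tool_pos"].round(4),s["orientation"].round(1),"F",s["ft_force"].round(1),"w",round(s["grip_width"],4),"t",s["time"])
    p=vision.get_image(c);P=pts(p);im=p["image"].astype(int);d=P[...,:2]-M;gx=d@U;gy=d@N
    m=(gx>-.12)&(gx<.005)&(abs(gy)<.02)&(P[...,2]>.034)&(P[...,2]<.044)
    if m.sum()>20: print("sleeve top gx",np.percentile(gx[m],[2,98]).round(4),"gy",np.percentile(gy[m],[2,98]).round(4),"z",np.median(P[m][:,2]).round(4),m.sum())
    return p
E
python3 - <<'E'
from h import *
where();where("scene");fingers("wrist")
E
```

```text
tool gauge [-96.9   4.1] [ 0.6113 -0.0793 -0.0008] [180.   -0.   75.7] F [-0.8 -0.2 -1.3] w 0.0145 t 9.8333
sleeve top gx [-0.086  0.001] gy [-0.013   0.0194] z 0.04 7492
tool gauge [-97.    4.1] [ 0.6113 -0.0794 -0.0009] [-180.    -0.    75.7] F [ 0.2 -0.3  0.1] w 0.0109 t 9.8833
sleeve top gx [-0.1012 -0.0294] gy [-0.0147  0.0192] z 0.0387 273
wrist 1 1324 tx [0.0107 0.0122 0.0493] ty [0.0101 0.0129 0.0195] tz [-0.0786 -0.042  -0.0384]
wrist -1 1891 tx [0.0107 0.0222 0.0494] ty [-0.0201 -0.0141 -0.0101] tz [-0.0783 -0.0414 -0.0385]
```

Emit:
move_arm --pt "0.1 0.16 0 0 0 0 0.1" --pt "0.5 0 0 0 0 0 0.1" --pt "0.5 0 0 0 0 0 0.1" --pt "0.4 0 0 0 0 0 0.1" --pt "0.2 0 0 0 0 0 0.1"

```text
time: 10.4
tool_pos: [0.6265, -0.0382, -0.0005]
orientation: [179.9, -0.0, 75.8]
ft_force: [-0.5, -0.9, 0.8]
grip_width: 0.0092
gripper_force: 0.3
```

Emit:
move_arm --pt "0.1 0 0 0 0 0 0.1" --pt "0.1 0 0 0 0 0 0.1" --pt "0 0 0 0 0 0 0.1"

```text
time: 10.65
tool_pos: [0.6273, -0.0357, -0.0006]
orientation: [179.9, 0.1, 75.7]
ft_force: [0.7, -3.8, 1.0]
grip_width: 0.0094
gripper_force: 1.7
```

```bash
python3 - <<'E'
from h import *
p=where();cv2.imwrite("pics/w5.png",p["image"])
E
```

```text
tool gauge [-50.7  -0.6] [ 6.273e-01 -3.570e-02 -6.000e-04] [1.799e+02 1.000e-01 7.570e+01] F [ 0.7 -3.8  1. ] w 0.0094 t 10.65
sleeve top gx [-0.0398  0.0044] gy [-0.0143  0.0186] z 0.0401 6623
```

Emit:
move_arm --pt "0.1 0 0 0 0 0 0.1" --pt "0.1 0 0 0 0 0 0.1" --pt "0 0 0 0 0 0 0.1"

```text
time: 10.95
tool_pos: [0.6286, -0.035, -0.0]
orientation: [179.8, 0.4, 75.7]
ft_force: [-2.1, -16.0, 1.8]
grip_width: 0.0092
gripper_force: 7.8
```

Emit:
move_arm --pt "0.1 0 0 0 0 0 0.1" --pt "0.1 0 0 0 0 0 0.1" --pt "0 0 0 0 0 0 0.1"

```text
time: 11.2
tool_pos: [0.6301, -0.0347, 0.0008]
orientation: [179.7, 0.8, 75.7]
ft_force: [-3.4, -28.6, 5.5]
grip_width: 0.0092
gripper_force: 14.1
```

```bash
python3 - <<'E'
from h import *
p=where();cv2.imwrite("pics/w5.png",p["image"])
E
```

```text
tool gauge [-49.   -3.1] [ 0.6301 -0.0347  0.0008] [179.7   0.8  75.7] F [ -3.4 -28.6   5.5] w 0.0092 t 11.2
sleeve top gx [-0.0376  0.0044] gy [-0.0151  0.0175] z 0.0409 6297
```

View pics/w5.png

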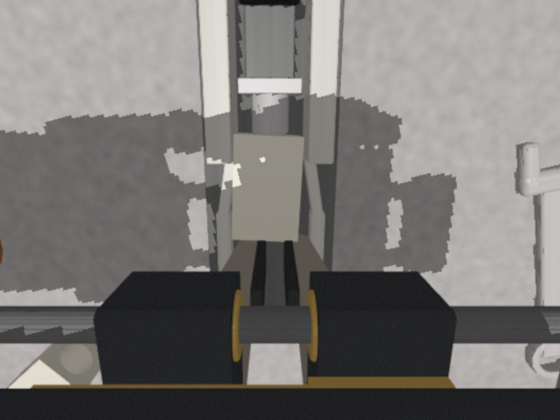

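It stopped with its trailing end at gauge x≈-38 (origin ≈-13) under 29 N, centred in the channel. This sleeve doesn't fit, so I'll grip it again and take it to the tin.

Emit:
move_arm --pt "-0.5 0 0 0 0 0 0.1" --pt "-0.5 0 0 0 0 0 0.5" --pt "0 0 0 0 0 0 0.5" --pt "0 0 0 0 0 0 0.5" --pt "0 0 0 0 0 0 0.5"

```text
time: 11.67
tool_pos: [0.6227, -0.0487, -0.0013]
orientation: [-179.9, -0.0, 75.7]
ft_force: [-0.3, 0.5, 0.0]
grip_width: 0.0337
gripper_force: 0.0
```

Emit:
move_arm --pt "0 0 0 0 0 0 0.5" --pt "0 0 0 0 0 0 0.5" --pt "0 0 0 0 0 0 0.5"

```text
time: 11.92
tool_pos: [0.6231, -0.049, -0.001]
orientation: [-180.0, -0.0, 75.7]
ft_force: [-0.7, 0.5, 0.1]
grip_width: 0.0462
gripper_force: 0.0
```

```bash
python3 - <<'E'
from h import *
p=where();fingers("wrist")
E
```

```text
tool gauge [-64.7   0.1] [ 0.6231 -0.049  -0.001 ] [-180.    -0.    75.7] F [-0.7  0.5  0.1] w 0.0462 t 11.9167
sleeve top gx [-0.0376  0.0042] gy [-0.0143  0.0176] z 0.04 6734
wrist 1 2309 tx [-0.0076  0.0116  0.0489] ty [0.0102 0.0235 0.0374] tz [-0.0797 -0.0586 -0.038 ]
wrist -1 2740 tx [-0.0072  0.0117  0.0493] ty [-0.0383 -0.0235 -0.0103] tz [-0.0797 -0.0533 -0.038 ]
```

Emit:
move_arm --pt "0.8 -0.06 0 0 0 0 0.5" --pt "0.8 0 0 0 0 0 0.5" --pt "0 0 0 0 0 0 0.2" --pt "0 0 0 0 0 0 0.2" --pt "0 0 0 0 0 0 0.2"

```text
time: 12.43
tool_pos: [0.6315, -0.011, -0.001]
orientation: [180.0, 0.0, 75.7]
ft_force: [-0.0, 0.1, -0.3]
grip_width: 0.0322
gripper_force: 19.6
```

Emit:
move_arm --pt "0 0 0 0 0 0 0.2" --pt "0 0 -0.8 0 0 0 0.2" --pt "0 0 -0.8 0 0 0 0.2" --pt "0 0 -0.8 0 0 0 0.2" --pt "0 0 -0.8 0 0 0 0.2"

```text
time: 12.85
tool_pos: [0.6311, -0.0115, 0.0797]
orientation: [-180.0, 0.0, 75.6]
ft_force: [-0.1, -0.0, -0.8]
grip_width: 0.0319
gripper_force: 19.6
```

Emit:
move_arm --pt "0.94 -0.59 0 0 0 0 0.2" --pt "0.94 -0.59 0 0 0 0 0.2" --pt "0.94 -0.59 0 0 0 0 0.2" --pt "0.94 -0.59 0 0 0 0 0.2" --pt "0.94 -0.59 0 0 0 0 0.2"

```text
time: 13.27
tool_pos: [0.5885, 0.1217, 0.079]
orientation: [-180.0, 0.0, 75.6]
ft_force: [-0.6, -0.5, -0.6]
grip_width: 0.0322
gripper_force: 19.6
```

Emit:
move_arm --pt "0.94 -0.59 0 0 0 0 0.2" --pt "0.94 -0.59 0 0 0 0 0.2" --pt "0.94 -0.59 0 0 0 0 0.2" --pt "0.94 -0.59 0 0 0 0 0.2" --pt "0.94 -0.59 0 0 0 0 0.2"

```text
time: 13.68
tool_pos: [0.5463, 0.254, 0.079]
orientation: [-180.0, 0.0, 75.6]
ft_force: [0.7, 0.6, -0.4]
grip_width: 0.0324
gripper_force: 19.6
```

Emit:
move_arm --pt "0.94 -0.56 0 0 0 0 0.2" --pt "0 0 0 0 0 0 0.2"

```text
time: 13.85
tool_pos: [0.5373, 0.2832, 0.079]
orientation: [-179.9, -0.1, 75.9]
ft_force: [0.3, 0.3, -0.7]
grip_width: 0.0321
gripper_force: 19.6
```

```bash
python3 - <<'E'
from h import *
go([.5407,.2794,-.0015],75.7)
p=vision.get_image("wrist")
for d in models.place_of("tin",p)[:1]: print(d)
P=pts(p);m=(abs(P[...,0]-.543)<.1)&(abs(P[...,1]-.3)<.11)&(P[...,2]>.033)&(P[...,2]<.038)
q=P[m][:,:2]
A_=np.c_[2*q,np.ones(len(q))];c=np.linalg.lstsq(A_,(q**2).sum(1),rcond=None)[0];print(c[:2],np.sqrt(c[2]+c[0]**2+c[1]**2),len(q))
E
```

```text
at [0.5373 0.2832 0.079 ] 75.86 units x,y,z [-0.11  0.17  3.22] rz 0.03 t 13.85
[0.54373406 0.29143271] 0.0673923002713041 2652
```

Emit:
move_arm --pt "-0.1 0.15 0.8 0 0 0 0.2" --pt "0 0 0.8 0 0 0 0.2" --pt "0 0 0.8 0 0 0 0.2" --pt "0 0 0.8 0 0 0 0.2" --pt "0 0 0 0 0 0 0.2"

```text
time: 14.37
tool_pos: [0.5409, 0.2738, -0.0041]
orientation: [-179.8, 0.2, 75.5]
ft_force: [-0.2, -0.8, -1.1]
grip_width: 0.0319
gripper_force: 20.0
```

Emit:
move_arm --pt "0 0 0 0 0 0 0.5" --pt "0 0 0 0 0 0 0.5" --pt "0 0 0 0 0 0 0.5" --pt "0 0 -0.8 0 0 0 0.5" --pt "0 0 -0.8 0 0 0 0.5"

```text
time: 14.78
tool_pos: [0.5412, 0.2761, 0.0394]
orientation: [-179.9, 0.1, 75.7]
ft_force: [0.1, 0.3, 0.8]
grip_width: 0.046
gripper_force: 0.0
```

Emit:
move_arm --pt "0 0 -0.8 0 0 0 0.5" --pt "0 0 -0.8 0 0 0 0.5" --pt "0 0 -0.5 0 0 0 0.5"

```text
time: 15.03
tool_pos: [0.5437, 0.277, 0.0953]
orientation: [179.8, -0.1, 75.7]
ft_force: [0.0, -0.8, 0.7]
grip_width: 0.0459
gripper_force: 0.0
```

```bash
python3 - <<'E'
from h import *
p=vision.get_image("scene");r=sleeve(p,(.5437,.2914),.06,(.033,.05));print(r)
r=sleeve(p,(.4695,-.089));print(r)
go([.4695,-.0885,.06],27.7)
E
```

```text
((array([0.54391101, 0.28380228]), [33.63551330566406, 50.96477127075195], np.float32(74.53773), 306), np.float64(0.03487662522218282))
((array([ 0.47120929, -0.08839637]), [31.899566650390625, 53.1195068359375], np.float32(27.880638), 168), np.float64(0.030109208560508527))
at [0.545  0.2774 0.0973] 75.69 units x,y,z [-14.93   0.69   1.49] rz 8.0 t 15.0833
```

Emit:
move_arm --pt "-1 0.05 0 0 0 0 0.6" --pt "-1 0.05 0 0 0 0 0.6" --pt "-1 0.05 0 0 0 0 0.6" --pt "-1 0.05 0 0 0 0 0.6" --pt "-1 0.05 0 0 0 0 0.6"

```text
time: 15.5
tool_pos: [0.5165, 0.1528, 0.0912]
orientation: [-180.0, 0.0, 75.7]
ft_force: [-0.4, -0.2, 0.1]
grip_width: 0.0551
gripper_force: 0.0
```

Emit:
move_arm --pt "-1 0.05 0 0 0 0 0.6" --pt "-1 0.05 0 0 0 0 0.6" --pt "-1 0.05 0 0 0 0 0.6" --pt "-1 0.05 0 0 0 0 0.6" --pt "-1 0.05 0 0 0 0 0.6"

```text
time: 15.92
tool_pos: [0.4916, 0.0302, 0.0912]
orientation: [-180.0, 0.0, 75.7]
ft_force: [-0.0, 0.2, 0.3]
grip_width: 0.0549
gripper_force: 0.0
```

Emit:
move_arm --pt "-1 0.05 0 0 0 0 0.6" --pt "-1 0.05 0 0 0 0 0.6" --pt "-1 0.05 0 0 0 0 0.6" --pt "-1 0.05 0 0 0 0 0.6" --pt "-1 0.05 0 0 0 0 0.6"

```text
time: 16.33
tool_pos: [0.4668, -0.0925, 0.0913]
orientation: [-180.0, -0.0, 75.7]
ft_force: [0.9, 0.1, 0.3]
grip_width: 0.0557
gripper_force: 0.0
```

Emit:
move_arm --pt "0 0 0.2 0 0 1 0.6" --pt "0 0 0.2 0 0 1 0.6" --pt "0 0 0.2 0 0 1 0.6" --pt "0 0 0.2 0 0 1 0.6" --pt "0 0 0.2 0 0 1 0.6"

```text
time: 16.75
tool_pos: [0.4671, -0.0915, 0.066]
orientation: [-180.0, 0.0, 45.4]
ft_force: [-0.5, 1.1, -0.6]
grip_width: 0.0553
gripper_force: 0.0
```

Emit:
move_arm --pt "0 0 0.2 0 0 1 0.6" --pt "0 0 0.2 0 0 1 0.6" --pt "0 0 0.2 0 0 1 0.6" --pt "0 0 0 0 0 0 0.6" --pt "0 0 0 0 0 0 0.6"

```text
time: 17.17
tool_pos: [0.467, -0.0913, 0.0512]
orientation: [-180.0, 0.0, 27.8]
ft_force: [0.2, -0.3, 0.3]
grip_width: 0.0553
gripper_force: 0.0
```

```bash
python3 - <<'E'
from h import *
p=vision.get_image("wrist");r=sleeve(p,(.4695,-.089),.05,(.027,.037));print(r)
go([*r[0][0],-.0105],r[0][2])
E
```

```text
((array([ 0.4702269 , -0.08837228]), [32.03059005737305, 50.59286880493164], np.float32(27.665112), 3601), np.float64(0.03204868785722692))
at [ 0.4673 -0.0914  0.0516] 27.84 units x,y,z [ 0.16 -0.05  2.48] rz 0.03 t 17.2167
```

Emit:
move_arm --pt "0.1 -0.05 0.8 0 0 0 0.6" --pt "0 0 0.8 0 0 0 0.6" --pt "0 0 0.85 0 0 0 0.6" --pt "0 0 0 0 0 0 0.2" --pt "0 0 0 0 0 0 0.2"

```text
time: 17.63
tool_pos: [0.4683, -0.0888, -0.0101]
orientation: [-179.9, 0.1, 27.8]
ft_force: [0.1, 0.4, 0.1]
grip_width: 0.0438
gripper_force: 0.0
```

Emit:
move_arm --pt "0 0 0 0 0 0 0.2" --pt "0 0 0 0 0 0 0.2" --pt "0 0 0 0 0 0 0.2" --grip_force 20

```text
time: 17.88
tool_pos: [0.4704, -0.0898, -0.0081]
orientation: [179.9, -0.1, 27.7]
ft_force: [-0.9, 0.3, 3.4]
grip_width: 0.0319
gripper_force: 20.0
```

Emit:
move_arm --pt "0 0 -0.4 0 0 -1 0.2" --pt "0 0 -0.4 0 0 -1 0.2" --pt "0 0 -0.4 0 0 -1 0.2" --pt "0 0 -0.4 0 0 -1 0.2" --pt "0 0 -0.4 0 0 -1 0.2"

```text
time: 18.3
tool_pos: [0.4694, -0.0893, 0.0415]
orientation: [179.9, -0.0, 58.0]
ft_force: [-0.2, 0.2, -0.6]
grip_width: 0.0319
gripper_force: 20.0
```

Emit:
move_arm --pt "0 0 -0.3 0 0 -1 0.2" --pt "0 0 -0.3 0 0 -1 0.2" --pt "0 0 0 0 0 -1 0.2" --pt "0.58 0.92 0 0 0 0 0.2" --pt "0.58 0.92 0 0 0 0 0.2"

```text
time: 18.72
tool_pos: [0.5212, -0.0726, 0.0562]
orientation: [179.9, 0.0, 75.6]
ft_force: [0.5, 0.4, 0.3]
grip_width: 0.0319
gripper_force: 20.0
```

Emit:
move_arm --pt "0.58 0.92 0 0 0 0 0.2" --pt "0.58 0.92 0 0 0 0 0.2" --pt "0.58 0.92 0 0 0 0 0.2" --pt "0.58 0.92 0 0 0 0 0.2" --pt "0 0 0 0 0 0 0.2"

```text
time: 19.13
tool_pos: [0.6283, -0.0379, 0.0562]
orientation: [179.8, -0.1, 75.8]
ft_force: [0.4, -0.7, -0.1]
grip_width: 0.032
gripper_force: 20.0
```

Emit:
move_arm --pt "0 0 0 0 0 0 0.2" --pt "0 0 0 0 0 0 0.2"

```text
time: 19.3
tool_pos: [0.6235, -0.0392, 0.0554]
orientation: [-180.0, 0.0, 75.7]
ft_force: [0.1, -0.0, -1.7]
grip_width: 0.0318
gripper_force: 20.0
```

```bash
python3 - <<'E'
from h import *
s=robot.read_state();print(gz(s["tool_pos"]))
go([.6257,-.0397,-.0005],75.65)
E
```

```text
[-55.    2.2]
at [ 0.6235 -0.0392  0.0554] 75.69 units x,y,z [0.   0.09 2.23] rz 0.01 t 19.3
```

Emit:
move_arm --pt "0 0.09 0.8 0 0 0 0.2" --pt "0 0 0.8 0 0 0 0.2" --pt "0 0 0.66 0 0 0 0.2" --pt "0 0 0 0 0 0 0.2"

```text
time: 19.63
tool_pos: [0.6248, -0.0401, -0.0027]
orientation: [-179.9, 0.0, 75.6]
ft_force: [-0.7, -0.5, 0.5]
grip_width: 0.0319
gripper_force: 20.0
```

Emit:
move_arm --pt "0 0 0 0 0 0 0.5" --pt "0 0 0 0 0 0 0.5" --pt "0 0 0 0 0 0 0.5" --pt "-0.85 0 0 0 0 0 0.5" --pt "-0.85 0 0 0 0 0 0.5"

```text
time: 20.05
tool_pos: [0.6161, -0.0805, -0.0004]
orientation: [179.9, 0.0, 75.8]
ft_force: [-0.3, -0.3, -0.3]
grip_width: 0.0457
gripper_force: 0.0
```

Emit:
move_arm --pt "0 0 0 0 0 0 0.1" --pt "0 0 0 0 0 0 0.1" --pt "0 0 0 0 0 0 0.1" --pt "0 0 0 0 0 0 0.1" --pt "0 0 0 0 0 0 0.1"

```text
time: 20.47
tool_pos: [0.6161, -0.0799, -0.0011]
orientation: [-180.0, -0.0, 75.7]
ft_force: [0.3, 0.6, -0.2]
grip_width: 0.0147
gripper_force: 0.0
```

```bash
python3 - <<'E'
from h import *
where()
E
```

```text
tool gauge [-96.4  -0.7] [ 0.6161 -0.0799 -0.0011] [-180.    -0.    75.7] F [ 0.3  0.6 -0.2] w 0.0147 t 20.4667
sleeve top gx [-0.0854  0.0006] gy [-0.0155  0.0172] z 0.04 7992
```

Emit:
move_arm --pt "0.2 0 0 0 0 0 0.1" --pt "0.5 0 0 0 0 0 0.1" --pt "0.5 0 0 0 0 0 0.1" --pt "0.4 0 0 0 0 0 0.1" --pt "0.2 0 0 0 0 0 0.1"

```text
time: 20.93
tool_pos: [0.6275, -0.035, -0.0012]
orientation: [180.0, -0.0, 75.8]
ft_force: [1.0, -0.9, 0.4]
grip_width: 0.0093
gripper_force: 0.5
```

Emit:
move_arm --pt "0.1 0 0 0 0 0 0.1" --pt "0.1 0 0 0 0 0 0.1" --pt "0.1 0 0 0 0 0 0.1" --pt "0 0 0 0 0 0 0.1"

```text
time: 21.27
tool_pos: [0.629, -0.0296, -0.0012]
orientation: [-180.0, -0.0, 75.7]
ft_force: [-0.7, 0.7, -0.9]
grip_width: 0.0092
gripper_force: 0.0
```

Emit:
move_arm --pt "0.2 0 0 0 0 0 0.1" --pt "0.2 0 0 0 0 0 0.1" --pt "0.2 0 0 0 0 0 0.1" --pt "0.2 0 0 0 0 0 0.1" --pt "0 0 0 0 0 0 0.1"

```text
time: 21.68
tool_pos: [0.6341, -0.0097, -0.0012]
orientation: [180.0, -0.0, 75.7]
ft_force: [-0.5, -0.7, 0.4]
grip_width: 0.0095
gripper_force: 0.0
```

Emit:
move_arm --pt "0.1 0 0 0 0 0 0.1" --pt "0.1 0 0 0 0 0 0.1" --pt "0.1 0 0 0 0 0 0.1" --pt "0 0 0 0 0 0 0.1" --pt "0 0 0 0 0 0 0.1"

```text
time: 22.1
tool_pos: [0.6358, -0.0029, -0.0012]
orientation: [-180.0, -0.0, 75.7]
ft_force: [-0.2, -0.3, -0.1]
grip_width: 0.0091
gripper_force: 0.3
```

```bash
python3 - <<'E'
from h import *
where();p=where("scene")
for c in ["scene"]:
    P=pts(p);m=(abs(P[...,0]-.655)<.05)&(P[...,1]>.02)&(P[...,1]<.14)&(P[...,2]>.05)&(P[...,2]<.085);d=P[m][:,:2]-M;print("tab gx",np.percentile(d@U,[3,50,97]))
E
```

```text
tool gauge [-16.8  -0.7] [ 0.6358 -0.0029 -0.0012] [-180.    -0.    75.7] F [-0.2 -0.3 -0.1] w 0.0091 t 22.1
sleeve top gx [-0.0138  0.0048] gy [-0.0182  0.0183] z 0.0401 1758
tool gauge [-16.9  -0.6] [ 0.6357 -0.0029 -0.0013] [-180.    -0.    75.7] F [ 0.7 -0.2 -0.3] w 0.0091 t 22.15
sleeve top gx [-0.0232  0.0036] gy [-0.0188  0.0169] z 0.039 103
tab gx [0.08086826 0.08629106 0.08780906]
```

Emit:
move_arm --pt "0.1 0 0 0 0 0 0.1" --pt "0 0 0 0 0 0 0.1"

```text
time: 22.37
tool_pos: [0.636, -0.0017, -0.0012]
orientation: [-180.0, 0.1, 75.7]
ft_force: [-1.1, -4.2, 1.2]
grip_width: 0.0089
gripper_force: 2.5
```

Emit:
move_arm --pt "0.08 0 0 0 0 0 0.1" --pt "0 0 0 0 0 0 0.1" --pt "0 0 0 0 0 0 0.1"

```text
time: 22.62
tool_pos: [0.6361, -0.0017, -0.0012]
orientation: [-180.0, 0.3, 75.7]
ft_force: [-3.1, -9.5, 1.4]
grip_width: 0.0092
gripper_force: 5.2
```

Emit:
move_arm --pt "0.1 0 0 0 0 0 0.1" --pt "0 0 0 0 0 0 0.1" --pt "0 0 0 0 0 0 0.1"

```text
time: 22.87
tool_pos: [0.6361, -0.0016, -0.0012]
orientation: [-179.9, 0.5, 75.7]
ft_force: [-5.4, -16.2, 3.0]
grip_width: 0.0091
gripper_force: 8.8
```

Emit:
move_arm --pt "-0.6 0 0 0 0 0 0.1" --pt "-0.4 0 0 0 0 0 0" --pt "0 0 -1 0 0 0 0" --pt "0 0 -1 0 0 0 0" --pt "0 0 -1 0 0 0 0"

```text
time: 23.28
tool_pos: [0.6305, -0.0206, 0.0741]
orientation: [-179.9, -0.1, 75.6]
ft_force: [-0.0, -0.6, -0.5]
grip_width: 0.0004
gripper_force: 0.0
```

```bash
python3 - <<'E'
from h import *
p=where("wrist");cv2.imwrite("pics/w6.png",p["image"])
for c in ["wrist","top"]:
    if c!="wrist": p=vision.get_image(c)
    P=pts(p);m=(abs(P[...,0]-.655)<.05)&(P[...,1]>.02)&(P[...,1]<.14)&(P[...,2]>.05)&(P[...,2]<.085);d=P[m][:,:2]-M;print("tab gx",np.percentile(d@U,[3,50,97]),m.sum())
E
```

```text
tool gauge [-35.3   0. ] [ 0.6305 -0.0206  0.0741] [-1.799e+02 -1.000e-01  7.560e+01] F [-0.  -0.6 -0.5] w 0.0004 t 23.2833
sleeve top gx [-0.0041  0.0049] gy [-0.0186  0.0186] z 0.0399 712
tab gx [0.08063593 0.08213041 0.08789972] 1310
tab gx [0.07834809 0.08169235 0.08605475] 46
```

View pics/w6.png

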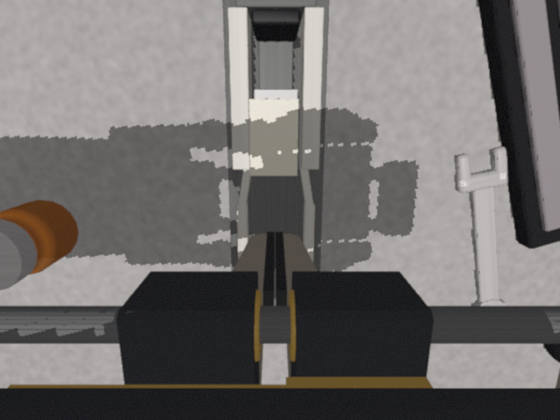

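The wrist view shows the sleeve fully in the channel, rows 98–175. Its leading end is on the collar at (275,94), its trailing end is at gauge x = -4 mm, and the tab is fully back. Next I'll go over the tab to its far side.

Emit:
move_arm --pt "0.94 0 0 0 0 0 0" --pt "0.94 0 0 0 0 0 0" --pt "0.94 0 0 0 0 0 0" --pt "0.94 0 0 0 0 0 0" --pt "0.94 0 0 0 0 0 0"

```text
time: 23.8
tool_pos: [0.6597, 0.0944, 0.0723]
orientation: [-179.9, -0.0, 75.7]
ft_force: [0.2, 0.3, 0.8]
grip_width: 0.0004
gripper_force: 0.0
```

Emit:
move_arm --pt "0.94 0 0 0 0 0 0" --pt "0 0 0 0 0 0 0" --pt "0 0 0 0 0 0 0"

```text
time: 24.05
tool_pos: [0.6654, 0.1169, 0.0724]
orientation: [-179.9, 0.0, 75.8]
ft_force: [0.7, -0.0, -0.4]
grip_width: 0.0005
gripper_force: 0.0
```

```bash
python3 - <<'E'
from h import *
s=robot.read_state();print(gz(s["tool_pos"]),s["tool_pos"])
fingers("scene")
E
```

```text
[106.5   0.4] [0.66537572 0.11690216 0.07237873]
scene 1 330 tx [-0.0491 -0.0077  0.0117] ty [0.0104 0.015  0.0303] tz [-0.0795 -0.0179  0.0363]
scene -1 117 tx [-0.0343 -0.0107  0.0121] ty [-0.0279 -0.016  -0.01  ] tz [-0.0787  0.0321  0.0359]
```

Emit:
move_arm --pt "0 0 0.9 0 0 0 0" --pt "0 0 0.86 0 0 0 0" --pt "0 0 0 0 0 0 0" --pt "-0.3 0 0 0 0 0 0" --pt "-0.3 0 0 0 0 0 0"

```text
time: 24.52
tool_pos: [0.6624, 0.1009, 0.0304]
orientation: [-180.0, -0.1, 75.6]
ft_force: [-0.6, 2.4, -1.3]
grip_width: 0.0005
gripper_force: 1.3
```

Emit:
move_arm --pt "-0.3 0 0 0 0 0 0" --pt "-0.3 0 0 0 0 0 0" --pt "-0.3 0 0 0 0 0 0" --pt "-0.2 0 0 0 0 0 0" --pt "0 0 0 0 0 0 0"

```text
time: 24.93
tool_pos: [0.6562, 0.073, 0.0308]
orientation: [179.9, 0.0, 75.6]
ft_force: [-0.0, -0.4, 0.6]
grip_width: 0.0004
gripper_force: 0.0
```

Emit:
move_arm --pt "-0.1 0 0 0 0 0 0" --pt "-0.1 0 0 0 0 0 0" --pt "0 0 0 0 0 0 0"

```text
time: 25.18
tool_pos: [0.655, 0.0695, 0.0303]
orientation: [179.9, 0.0, 75.7]
ft_force: [0.4, 1.1, 1.3]
grip_width: 0.0006
gripper_force: 0.5
```

Emit:
move_arm --pt "-0.1 0 0 0 0 0 0" --pt "0 0 0 0 0 0 0"

```text
time: 25.35
tool_pos: [0.6542, 0.0673, 0.0301]
orientation: [179.9, -0.0, 75.7]
ft_force: [1.5, 1.0, 0.5]
grip_width: 0.0003
gripper_force: 0.8
```

```bash
cat >> h.py <<'E'
def track():
    s=robot.read_state();print("tool",gz(s["tool_pos"]),"F",s["ft_force"].round(1))
    p=vision.get_image("scene");P=pts(p);d=P[...,:2]-M;gx=d@U;gy=d@N;z=P[...,2]
    m=(gx>-.09)&(gx<.1)&(abs(gy)<.017)&(z>.05)&(z<.078);print("tall gx",np.percentile(gx[m],[3,50,97]).round(4),m.sum())
    m=(gx>-.09)&(gx<.03)&(abs(gy)<.014)&(z>.034)&(z<.044);print("sleeve gx",np.percentile(gx[m],[2,98]).round(4),m.sum())
E
python3 -c "
from h import *
track()"
```

```text
tool [55.7 -1.1] F [1.5 1.  0.5]
tall gx [0.0401 0.0651 0.0673] 147
sleeve gx [-0.0452  0.023 ] 218
```

Emit:
move_arm --pt "-0.1 0 0 0 0 0 0" --pt "0 0 0 0 0 0 0" --pt "0 0 0 0 0 0 0"

```text
time: 25.65
tool_pos: [0.6539, 0.067, 0.03]
orientation: [179.9, -0.2, 75.7]
ft_force: [4.0, 8.6, 0.7]
grip_width: 0.0005
gripper_force: 4.0
```

Emit:
move_arm --pt "-0.08 0 0 0 0 0 0" --pt "0 0 0 0 0 0 0" --pt "0 0 0 0 0 0 0"

```text
time: 25.9
tool_pos: [0.6539, 0.067, 0.03]
orientation: [179.9, -0.4, 75.7]
ft_force: [4.9, 13.4, -0.3]
grip_width: 0.0002
gripper_force: 6.9
```

```bash
python3 -c "
from h import *
track()"
```

```text
tool [55.3 -0.9] F [ 4.9 13.4 -0.3]
tall gx [0.0404 0.0645 0.0663] 146
sleeve gx [-0.0464  0.0165] 212
```

Emit:
move_arm --pt "0.6 0 0 0 0 0 0" --pt "0 0 -0.9 0 0 0 0.55" --pt "0 0 -0.86 0 0 0 0.55" --pt "0 0 0 0 0 0 0.55" --pt "-0.91 0 0 0 0 0 0.55"

```text
time: 26.37
tool_pos: [0.652, 0.0582, 0.075]
orientation: [179.8, -0.1, 75.9]
ft_force: [-0.1, -0.6, -1.3]
grip_width: 0.0252
gripper_force: 0.0
```

Emit:
move_arm --pt "-0.91 0 0 0 0 0 0.55" --pt "-0.91 0 0 0 0 0 0.55" --pt "-0.91 0 0 0 0 0 0.55" --pt "0 0 0 0 0 0 0.55" --pt "0 0 0 0 0 0 0.55"

```text
time: 26.78
tool_pos: [0.633, -0.0114, 0.0727]
orientation: [-179.9, 0.0, 75.6]
ft_force: [-0.7, 0.3, -0.6]
grip_width: 0.0503
gripper_force: 0.0
```

```bash
python3 -c "
from h import *
where();track()
go([*(M-.026*U+.0005*N),-.001],75.65)"
```

```text
tool gauge [-25.8  -0.1] [ 0.633  -0.0114  0.0727] [-179.9    0.    75.6] F [-0.7  0.3 -0.6] w 0.0503 t 26.7833
sleeve top gx [-0.0447  0.0038] gy [-0.0143  0.0171] z 0.04 3308
tool [-24.8  -0.1] F [-0.  -0.1 -0.7]
tall gx [0.0397 0.0453 0.0473] 146
sleeve gx [-0.0458  0.0182] 216
at [ 0.6335 -0.0099  0.0731] 75.69 units x,y,z [-0.07 -0.03  2.96] rz 0.01 t 26.8833
```

Emit:
move_arm --pt "-0.05 -0.04 0.98 0 0 0 0.55" --pt "0 0 0.98 0 0 0 0.55" --pt "0 0 1 0 0 0 0.55" --pt "0 0 0 0 0 0 0.2" --pt "0 0 0 0 0 0 0.2"

```text
time: 27.3
tool_pos: [0.6312, -0.0102, -0.0017]
orientation: [-179.8, 0.0, 75.8]
ft_force: [-0.9, 0.3, 0.7]
grip_width: 0.0395
gripper_force: 0.0
```

Emit:
move_arm --pt "0 0 0 0 0 0 0.2" --pt "0 0 0 0 0 0 0.2" --pt "0 0 0 0 0 0 0.2" --grip_force 20

```text
time: 27.55
tool_pos: [0.6341, -0.0116, 0.0017]
orientation: [179.8, -0.0, 75.7]
ft_force: [-0.4, -0.4, -1.3]
grip_width: 0.0317
gripper_force: 20.0
```

Emit:
move_arm --pt "0 0 -0.4 0 0 0 0.2" --pt "0 0 -0.8 0 0 0 0.2" --pt "0 0 -1 0 0 0 0.2" --pt "0 0 -1 0 0 0 0.2"

```text
time: 27.88
tool_pos: [0.6325, -0.0115, 0.0817]
orientation: [180.0, -0.0, 75.7]
ft_force: [0.5, -0.5, -0.8]
grip_width: 0.032
gripper_force: 20.0
```

Emit:
move_arm --pt "-0.98 -0.07 0 0 0 0 0.2" --pt "-0.98 -0.07 0 0 0 0 0.2" --pt "-0.98 -0.07 0 0 0 0 0.2" --pt "-0.98 -0.07 0 0 0 0 0.2" --pt "-0.98 -0.07 0 0 0 0 0.2"

```text
time: 28.3
tool_pos: [0.5939, -0.1292, 0.0815]
orientation: [179.9, 0.0, 75.7]
ft_force: [-0.4, 0.2, -0.5]
grip_width: 0.0318
gripper_force: 20.0
```

Emit:
move_arm --pt "-0.98 -0.07 0 0 0 0 0.2" --pt "-0.98 -0.07 0 0 0 0 0.2" --pt "-0.98 -0.07 0 0 0 0 0.2" --pt "-0.98 -0.07 0 0 0 0 0.2" --pt "-0.98 -0.07 0 0 0 0 0.2"

```text
time: 28.72
tool_pos: [0.555, -0.246, 0.0815]
orientation: [179.9, 0.0, 75.7]
ft_force: [0.7, -0.1, -1.2]
grip_width: 0.0319
gripper_force: 20.0
```

Emit:
move_arm --pt "-0.98 -0.07 0 0 0 0 0.2" --pt "-0.98 -0.07 0 0 0 0 0.2" --pt "-0.98 -0.07 0 0 0 0 0.2" --pt "-0.98 -0.07 0 0 0 0 0.2" --pt "0 0 0 0 0 0 0.2"

```text
time: 29.13
tool_pos: [0.523, -0.3425, 0.0817]
orientation: [179.9, 0.2, 75.5]
ft_force: [-0.5, 0.8, -0.2]
grip_width: 0.0318
gripper_force: 20.0
```

```bash
python3 -c "
from h import *
go([.5235,-.337,0],75.7)
p=vision.get_image('wrist');fingers('wrist')
for d in models.place_of('tray',p)[:2]: print(d)"
```

```text
at [ 0.523  -0.3425  0.0817] 75.46 units x,y,z [ 0.22 -0.03  3.27] rz -0.04 t 29.1333
wrist 1 3162 tx [-0.0253  0.0115  0.0446] ty [0.0102 0.0155 0.0768] tz [-0.0794 -0.0405  0.0453]
wrist -1 3432 tx [-0.0258  0.0114  0.0458] ty [-0.0763 -0.0165 -0.0102] tz [-0.0794 -0.0397  0.0453]
{'centre': [0.526, -0.3331, 0.0013], 'score': 0.64}
```

Emit:
move_arm --pt "0.15 0 0.83 0 0 0 0.2" --pt "0 0 0.83 0 0 0 0.2" --pt "0 0 0.83 0 0 0 0.2" --pt "0 0 0.83 0 0 0 0.2" --pt "0 0 0 0 0 0 0.2"

```text
time: 29.7
tool_pos: [0.525, -0.3321, -0.0052]
orientation: [-179.9, -0.1, 75.8]
ft_force: [-0.4, 0.6, -1.0]
grip_width: 0.0318
gripper_force: 20.0
```

Emit:
move_arm --pt "0 0 0 0 0 0 0.5" --pt "0 0 0 0 0 0 0.5" --pt "0 0 0 0 0 0 0.5" --pt "0 0 -0.8 0 0 0 0.5" --pt "0 0 -0.8 0 0 0 0.5"

```text
time: 30.12
tool_pos: [0.5242, -0.3331, 0.0367]
orientation: [-179.9, -0.1, 75.7]
ft_force: [-0.5, -0.3, 0.5]
grip_width: 0.046
gripper_force: 0.0
```

Emit:
move_arm --pt "0 0 -1 0 0 0 0.5" --pt "0 0 -1 0 0 0 0.5" --pt "0 0 -1 0 0 0 0.5" --pt "0 0 -1 0 0 0 0.5" --pt "0 0 0 0 0 0 0.5"

```text
time: 30.53
tool_pos: [0.528, -0.3366, 0.1442]
orientation: [179.4, 0.3, 75.7]
ft_force: [0.9, 0.0, 1.2]
grip_width: 0.0462
gripper_force: 0.0
```

```bash
python3 -c "
from h import *
p=vision.get_image('scene');cv2.imwrite('pics/end.png',p['image'])
print(sleeve(p,(.524,-.333),.06,(.033,.05)),sleeve(p,(.5437,.2914),.06,(.033,.05)))
for t in ['jar','mug','can','wrench']: print(t,[np.round(d['centre'],3) for d in models.place_of(t,p)[:2]])
print(robot.read_state()['joint_vel'].round(1))"
```

```text
((array([ 0.52580963, -0.32866211]), [31.15778923034668, 53.66452407836914], np.float32(75.237946), 109), np.float64(0.03550642152963934)) ((array([0.54368951, 0.2841445 ]), [34.27944564819336, 51.19955062866211], np.float32(73.18254), 313), np.float64(0.0348124118531703))
jar [array([ 0.446,  0.006, -0.002])]
mug [array([ 0.744,  0.241, -0.004]), array([ 0.79 , -0.099, -0.001])]
can [array([ 0.726, -0.278, -0.002]), array([ 0.522, -0.334, -0.005])]
wrench [array([ 0.525, -0.334,  0.001]), array([ 0.794, -0.097, -0.001])]
[-0.1  0.4  0.1 -0.   0.  -0. ]
```

View pics/end.png

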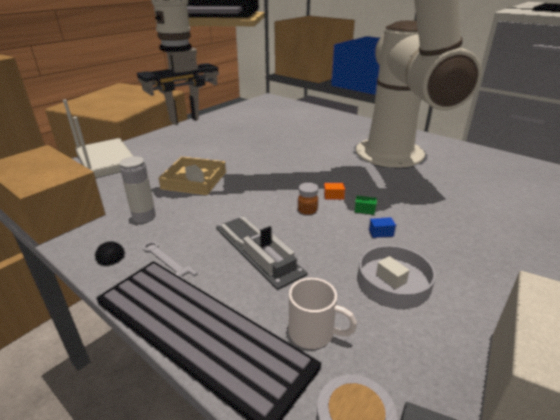

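The final view shows one sleeve in the tray at (195,174) and the other in the tin at (393,271). The jar, mug, can and wrench haven't moved, and the gripper is clear of everything.

```bash
python3 -c "
from rig import robot
print(robot.close_job())"
```

```text
the job is handed in; nothing more can be done
None
```

The job is handed in after about 31 s: the sleeve that fits went fully home, was shoved off the pin with the tab and is in the plywood tray; the other is in the tin, and the jar, mug, can and wrench are where they were.

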